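Free the shelving drive: press the guarded release lever, then push the crank round

TASK

Release the shelving drive's lock: reach down through the window of the wire guard and press the lever with the flat square paddle fully down to its stop, without touching the guard and without moving the round-knobbed lever beside it. Only then push the two-handled crank anticlockwise (seen from above) by one of its upright handles as far as its stop, with the handle never taken between the fingers. Leave the lever down and the loose things on the bench where they are.

Things in the scene. Friction and masses are not known exactly. Their poses are not given: they have to be found in the camera images.
- guard: White flat frame on grey upright bars around both levers, fixed; 180 (x) x 210 (y) x 93 mm high, standing on a 10 mm base plate. Origin: centre of its underside, 10 mm above the bench; z up. Its top is a 5 mm thick plate whose top face lies 103 mm above the bench, with one rectangular window; bars 6 mm thick, about 28 mm apart, close all four sides. Must not be touched.
- window (a point): Centre of the guard's window, level with the top face of the guard (103 mm above the bench). The opening is 104 mm along the guard's x and 164 mm along the guard's y, edges parallel to the guard's axes. Both lever ends lie below it.
- release_pad (a point): Centre of the upper face of the flat square grey paddle (44 x 42 x 7 mm) on the end of the release lever, 38 mm to the left or to the right (guard's y) of the window's centre line. The lever is hinged 88 mm away on the guard's +x side, the hinge 55 mm above the bench, and points to the guard's -x; the point lies about 84 mm above the bench with the lever up and 41 mm with it fully down, and shifts less than 8 mm sideways.
- release_lever (a joint): Angle of the release (paddle) lever, rad: 0 fully up, 0.5 fully down at its stop (0 is 0.3 rad above level, 0.5 is 0.2 rad below). Starts between 0 and 0.12. Stiff by friction, about 3 N at the paddle, no spring: it stays where it is left.
- brake_knob (a point): Centre of the round grey knob (24 mm diameter) on the end of the other lever, the brake, of the same length and hinge height, 76 mm to the side of the release lever. Starts about 60 to 80 mm above the bench. To be left alone.
- crank_base: White box 130 x 130 x 55 mm on a 170 x 150 mm foot plate, fixed to the bench, carrying the crank. Origin: centre of its underside, on the crank's axis, on the bench; z up.
- crank (a joint): Angle of the crank, rad, growing anticlockwise seen from above: 1.4 is its stop. Starts between 0 and 0.4. Friction of about 3.5 N at a handle; no spring, it stays where it is left.
- crank_axis (a point): Point on the crank's vertical axis on top of its hub, 89 mm above the bench. The crank is a level grey bar (26 mm wide, top 86 mm above the bench) with an upright handle at either end.
- far_handle (a point): Centre of the top of one of the crank's two upright round handles (24 mm diameter, from 87 to 177 mm above the bench, 90 mm from the crank's axis); this one stays on the side away from the robot.
- near_handle (a point): Centre of the top of the other handle, the same, on the opposite side of the axis, towards the robot.
- screwdriver: Screwdriver lying between the two units, loose. Origin about at its middle.
- spare_grip: Grey round spare handle, 24 mm diameter, 90 mm long, lying on the bench, loose.
- bearing: Steel ring 42 mm across, 14 mm high, loose. Origin under its centre.
- mug: White mug 80 mm across, 90 mm high, loose, at the back. Origin under its centre.
- oil: White bottle 44 mm across, 120 mm high, loose, at the back. Origin under its centre.
- card_box: Closed cardboard box 70 x 100 x 50 mm, loose, at the back. Origin under its centre.
- wrench: Wrench lying on the bench on the robot side, loose.

How it is judged (in metres and radians):
On the way, in this order (a step that is already met when the one before it is completed fails the run):
1. the paddle lever is pressed fully down through the window, the crank not yet turned (value of joint release_lever above 0.44 rad), for 0.2 s.
2. the crank is pushed anticlockwise to its stop (value of joint crank above 1.3 rad and value of joint release_lever above 0.44 rad), for 0.2 s.
At the end, for the whole second after the job is handed in: The paddle lever is down (over 0.44 of 0.5 rad), the crank is at its stop (over 1.3 of 1.4 rad) and still, the round knob is within 10 mm and every loose thing within 30 mm of where it started (all of step 2 and velocity of joint crank below 0.05 rad/s and distance of brake_knob from where it was at the start of the episode below 0.01 m and distance of each of screwdriver, spare_grip, bearing, mug, oil, card_box, wrench from where it was at the start of the episode below 0.03 m); the robot touches nothing.
It fails at once if the robot touches the guard (contact force between any of the fingers, the arm and guard above 0.3 N).
It fails at once if the round-knobbed lever is moved (knob over 10 mm) (distance of brake_knob from where it was at the start of the episode above 0.01 m).
It fails at once if the crank is turned (handle over 10 mm) before the paddle lever is down (value of joint release_lever below 0.44 rad and distance of far_handle from where it was at the start of the episode above 0.01 m).
It fails at once if a crank handle is taken between the fingers ((horizontal distance between the grasp point and far_handle below 0.012 m and height (world z) of the grasp point below 0.187 m) or (horizontal distance between the grasp point and near_handle below 0.012 m and height (world z) of the grasp point below 0.187 m)).
It fails at once if a loose thing is moved or lifted (over 30 mm) (distance of any of screwdriver, spare_grip, bearing, mug, oil, card_box, wrench from where it was at the start of the episode above 0.03 m).
It also fails if it takes over 58 s, if anything falls off the work surface, if the arm or the gripper's body presses on something with over 40 N, if the wrist force passes 120 N, or if a joint passes its speed limit or range.

ROBOT

A 6-joint arm with a two-finger parallel gripper is mounted at the origin on the work surface. World frame = base frame: x ahead of the robot, y to its left, z up, the work surface at z = 0. Lengths are in mm, angles in rad, forces in N, time in s.
With the tool pointing down it reaches from about 275 to 750 mm from the base axis. Payload 10.2 kg.
Tool frame: the origin (TCP) lies midway between the tips of the shut fingers; the grasp point (between the pads) lies 19 mm behind it; z points along the fingers, y is the line along which they close (so a half turn about z gives the same grasp; the last joint's range is limited). The gripper opens to 85 mm and grips with 20 to 120 N. Pads are 22 mm wide; open, the fingers measure 114 mm over their backs; the gripper's body (76 mm by 85 mm) begins 54 mm behind the grasp point. The pads swing forward as they close: fully open they stand 13 mm farther back than shut.
Start: joints at [0.99, 0.313, 1.498, -0, 1.331, -0.223], TCP at [183.875, 491.753, 231.294] pointing down, gripper open.
Joint ranges: [-2.94, 2.94], [-0.97, 2.17], [0.19, 2.56], [-1.23, 4.37], [0.02, 3.11], [-2.88, 2.88]. Speed limits (rad/s): [2.39, 2.39, 3.01, 3.14, 3.14, 3.14].

INTERFACE

Orientations are given as a unit quaternion [w, x, y, z].
In Python, from rig import ctrl gives the robot as it stands.
- The arm moves only by the tool send_rows, never from a script. Its argument "targets" is a list of rows, each an object with "offset": the shift along the world's x, y, z in cm, a list of three; "spin": the turn about the world's z in rad. A call has 1 to 8 rows; each row is the pose to reach, as a shift and turn from the pose commanded when the call began; what a row does not reach only later rows make up. A row lasts 1/12 s, in which the tool goes at most 41.7 mm and 7.16 degrees, less where a joint would pass 70% of its speed; a pose out of reach is approached as far as the arm can. A call with a gripper value outside its range is refused whole. "grip" is the opening, from 0 (shut) to 1 (fully open), set as the call begins (left out, the last holds). The fingers move at their own pace and stop on an object; "squeeze" is the grip in N (left out, the last holds). Time passes only in rows, so rows that repeat a pose let the fingers close. It gives the time, the measured TCP pose, the force, the opening and the grip force at its end, in the units of the state.
- ctrl.sense(): the state, without advancing time (a new reading comes with each control period).
- ctrl.capture(name): name is "scene" or "top" or "wrist"; returns (picture, depth): 480x640x3 uint8, red, green, blue; 480x640 float32, mm along the optical axis (not along the pixel's ray), 0 where there is no reading.
- ctrl.calibration(name): a dict with "fx", "fy", "cx", "cy" (pixels), "view" (4x4, takes a point from world to camera coordinates); the wrist camera has in their place "mount" (4x4, takes a point from camera to tool coordinates, whose origin is the TCP and whose axes are the flange's). Camera axes: x right, y down, z forward; pixel columns grow to the right and rows downward; lengths in mm; the calibration is good to about 2 mm. A picture is of the moment at which its call begins: read the wrist's pose just before it. calibration takes no time and is no camera call.
- ctrl.finish_job(): hands the job in; it is judged then, once.
Trained networks look in the newest picture that a camera, given by its name, has taken for a name from the list of things; names that differ only in an ending like _2 or _b are one class to them, and where a whole thing is asked for, a point or a joint stands for the part that bears it (a point fixed in the world has none). Each returns a list of dicts, best first, with "conf" (0 to 1); they miss things now and then, are a little off and sometimes report something else, mostly with a low value. They report only what shows in the picture. A call takes as long as a camera call.
- ctrl.search_frame(camera, query): "box" ([left, top, right, bottom] in pixels, round what is visible of it).
- ctrl.place_of(camera, query): "uv" ([column, row] in pixels: a listed point, or the origin of a listed thing).
The state is a dict: "time_s": time; "joints": joint angles; "dq": joint speeds; "tau": joint torques, N m; "eef_pos": TCP position; "ee_rot": TCP orientation; "force": force on the tool from outside, world axes, zero at the start; "wrist_torque": the same for the moment, N m; "grip_width": opening from 0.0 (shut) to 1.0 (fully open); "grip_force": force on a finger pad.
Only numpy, scipy, OpenCV 4.12 (cv2) and the standard library are available. Lean on these libraries where they do the work, as an engineer would, in place of code of your own. Each camera call takes 0.05 s, during which the arm holds its last target. There are 200 camera calls.

## Working session

There is one attempt and no reset: what is moved stays moved. The work goes in short steps, Python scripts to look and compute and a tool call to move; the robot and the scene stay as the last step left them, time stands still between calls to the robot, and variables do not carry over. Pictures are saved under pics/ and viewed, at most 10 in all, crops included, and the job is handed in when it is done.

Besides the shell and the picture viewer there is one more tool, called after "Call:" by a JSON object that holds its "fn" and its "kwargs", one argument or row to a line. send_rows: Moves the arm, as the interface text tells. Its arguments: {"type":"object","properties":{"targets":{"type":"array"},"grip":{"type":"number"},"squeeze":{"type":"number"}},"required":["targets"]}

```bash
mkdir -p pics; cat > h.py <<'E'
import numpy as np, cv2
from rig import ctrl
def world(cam,uv,d=None,z=None):
    c=ctrl.calibration(cam); T=np.linalg.inv(np.array(c['view']))
    r=np.array([(uv[0]-c['cx'])/c['fx'],(uv[1]-c['cy'])/c['fy'],1.])
    if d is None:
        w=T[:3,:3]@r; d=(z-T[2,3])/w[2]
    return T[:3,:3]@(r*d)+T[:3,3]
E
python3 - <<'E'
from h import *
s=ctrl.sense();print(s['eef_pos'],s['ee_rot'],s['time_s'])
P={}
for cam in('scene','top'):
    p,d=ctrl.capture(cam);cv2.imwrite(f'pics/{cam}.png',p[:,:,::-1]);np.save(f'{cam}.npy',d);
    c=ctrl.calibration(cam);print(cam,np.linalg.inv(c['view'])[:3].round(2).tolist())
    for q,z in dict(window=103,release_pad=82,brake_knob=70,crank_axis=89,far_handle=177,near_handle=177,guard=10,crank_base=0,screwdriver=5,spare_grip=12,bearing=0,wrench=3,mug=0,oil=0,card_box=0).items():
        for r in ctrl.place_of(cam,q)[:2]:
            u=r['uv'];dd=d[min(479,max(0,int(u[1]))),min(639,max(0,int(u[0])))]
            print(q,round(r['conf'],2),np.round(u),'z-plane',world(cam,u,z=z).round()[:2],'depth',world(cam,u,d=dd).round())
print(ctrl.sense()['time_s'])
E
```

```text
[183.73157824 491.53969171 230.7551417 ] [-2.45416131e-04  1.77944451e-01  9.84040339e-01 -5.68911438e-04] 0.0
scene [[-0.86, 0.26, -0.43, 948.57], [0.51, 0.48, -0.72, 693.75], [0.02, -0.84, -0.54, 657.27]]
window 0.69 [417. 313.] z-plane [479. 228.] depth [459. 208.  80.]
release_pad 0.85 [408. 304.] z-plane [459. 185.] depth [461. 188.  85.]
brake_knob 0.55 [432. 337.] z-plane [466. 258.] depth [477. 267.  83.]
far_handle 0.68 [238. 160.] z-plane [ 559. -312.] depth [ 561. -305.  180.]
far_handle 0.42 [270. 309.] z-plane [718. 180.] depth [640.   5.  14.]
near_handle 0.9 [310. 170.] z-plane [ 441. -190.] depth [ 258. -509.    4.]
guard 0.72 [401. 356.] z-plane [495. 222.] depth [562. 292. 106.]
guard 0.7 [166. 274.] z-plane [ 777. -205.] depth [ 783. -175.   32.]
crank_base 0.6 [277. 234.] z-plane [ 498. -247.] depth [ 530. -181.   46.]
screwdriver 0.64 [370. 274.] z-plane [401.  -3.] depth [399.  -5.   3.]
screwdriver 0.64 [164. 274.] z-plane [ 779. -211.] depth [ 786. -175.   31.]
spare_grip 0.61 [267. 310.] z-plane [646.   5.] depth [644.   2.   9.]
bearing 0.78 [322. 296.] z-pl
[... 1068 characters left out ...]
rewdriver 0.97 [322. 313.] z-plane [392.  -3.] depth [392.  -3.  -3.]
spare_grip 0.56 [325. 202.] z-plane [637.  -8.] depth [635.  -8.  22.]
bearing 0.74 [483. 221.] z-plane [ 599. -359.] depth [ 564. -311.  177.]
bearing 0.71 [318. 250.] z-plane [530.   8.] depth [529.   8.   5.]
wrench 0.91 [452. 348.] z-plane [ 321. -283.] depth [ 321. -282.    9.]
wrench 0.64 [415. 276.] z-plane [ 475. -205.] depth [ 456. -176.  179.]
mug 0.61 [223. 154.] z-plane [748. 225.] depth [746. 224.   5.]
oil 0.95 [328. 152.] z-plane [755. -13.] depth [738. -12.  57.]
oil 0.22 [433. 259.] z-plane [ 514. -246.] depth [ 502. -229.   91.]
card_box 0.69 [421. 146.] z-plane [ 771. -225.] depth [ 754. -215.   53.]
1.6
```

View pics/top.png

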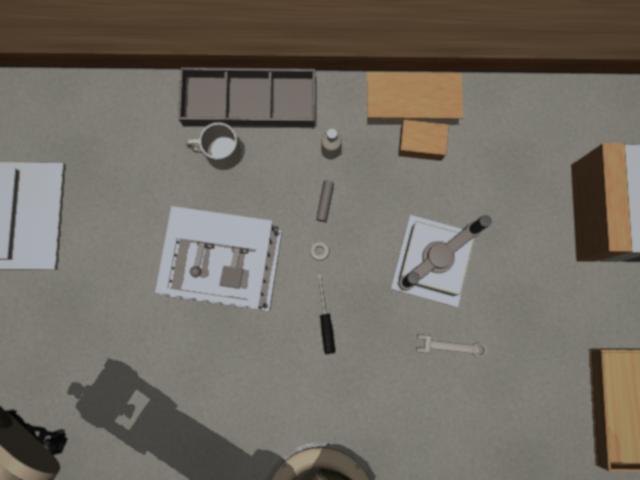

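View pics/scene.png

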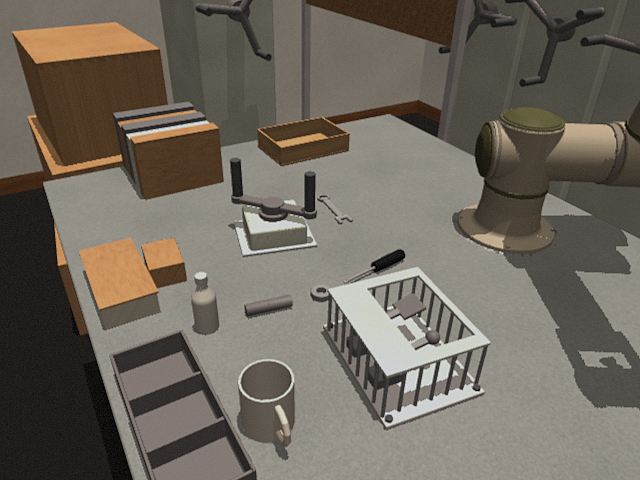

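The top view shows the guard at about (158–280, 207–310), with the paddle at (234,274) right of the knob at (196,271). The crank hub is at (439,256) and its handles at (483,220) and (408,283). Next I'll fit the window.

```bash
cat > win.py <<'E'
from h import *
def fit(cam,d,T=None,lo=97,hi=109):
    c=ctrl.calibration(cam)
    if T is None:T=np.linalg.inv(np.array(c['view']))
    v,u=np.mgrid[:480,:640]
    X=np.stack([(u-c['cx'])/c['fx']*d,(v-c['cy'])/c['fy']*d,d],-1)@T[:3,:3].T+T[:3,3]
    m=(d>0)&(abs(X[...,2]-103)<(hi-lo)/2)&(abs(X[...,0]-490)<170)&(abs(X[...,1]-225)<170)
    P=X[m]; print(cam,len(P),'z',np.median(P[:,2]))
    # raster at 1 mm and fit rect
    im=np.zeros((400,400),np.uint8); ij=np.round(P[:,:2]-[300,30]).astype(int)
    ok=((ij>=0)&(ij<400)).all(1); im[ij[ok,0],ij[ok,1]]=255
    im=cv2.morphologyEx(im,cv2.MORPH_CLOSE,np.ones((7,7)))
    cs,h=cv2.findContours(im,cv2.RETR_CCOMP,cv2.CHAIN_APPROX_NONE)
    for k,cn in enumerate(cs):
        if cv2.contourArea(cn)>4000:
            (y,x),wh,a=cv2.minAreaRect(cn);print('hole' if h[0][k][3]>=0 else 'outer',x+300,y+30,wh,a)
    return im
E
python3 - <<'E'
from win import *
for cam in('top','scene'): cv2.imwrite(f'pics/w_{cam}.png',fit(cam,np.load(cam+'.npy')))
E
```

```text
top 4933 z 102.90188945336786
outer 501.3480224609375 219.62001037597656 (212.27005004882812, 181.172607421875) 7.976768493652344
hole 475.1197509765625 221.897216796875 (167.57020568847656, 108.1422119140625) 8.070231437683105
scene 6178 z 105.12281651411553
outer 499.4408874511719 218.96202087402344 (214.7969207763672, 183.54124450683594) 7.883139610290527
hole 474.5720520019531 223.29039001464844 (166.5923614501953, 106.92044830322266) 7.594643592834473
```

Call:
{"fn": "send_rows", "kwargs": {
  "targets": [
    {"offset": [3,-4,2],"spin": 0},
    {"offset": [6,-8,4],"spin": 0},
    {"offset": [9,-11,6],"spin": 0},
    {"offset": [11,-14,8],"spin": 0},
    {"offset": [13,-17,9],"spin": 0},
    {"offset": [15,-20,9],"spin": 0},
    {"offset": [17,-23,9],"spin": 0},
    {"offset": [19,-26,9],"spin": 0}
  ],
  "grip": 0
}}

```text
time_s: 2.27
eef_pos: [371.2, 235.3, 322.1]
ee_rot: [0.001, 0.178, 0.984, 0.0]
force: [0.3, 0.2, -0.6]
grip_width: -0.005
grip_force: 0.0
```

```bash
python3 - <<'E'
from win import *
from scipy.spatial.transform import Rotation as R
s=ctrl.sense();c=ctrl.calibration('wrist');print(np.array(c['mount']).round(2).tolist())
p,d=ctrl.capture('wrist');cv2.imwrite('pics/wrist1.png',p[:,:,::-1])
q=s['ee_rot'];T=np.eye(4);T[:3,:3]=R.from_quat([q[1],q[2],q[3],q[0]]).as_matrix();T[:3,3]=s['eef_pos'];T=T@np.array(c['mount'])
fit('wrist',d,T)
for n in('release_pad','brake_knob'):
  for r in ctrl.place_of('wrist',n)[:2]:
    u=r['uv'];ray=np.array([(u[0]-c['cx'])/c['fx'],(u[1]-c['cy'])/c['fy'],1])
    print(n,r['conf'],u,(T[:3,:3]@(ray*d[int(u[1]),int(u[0])])+T[:3,3]).round(1))
E
```

```text
[[-0.0, -0.97, -0.26, 66.05], [1.0, -0.0, -0.0, 0.16], [0.0, -0.26, 0.97, -142.86], [0.0, 0.0, 0.0, 1.0]]
wrist 8754 z 103.1292187471899
outer 480.1143798828125 223.1971435546875 (211.57080078125, 142.29888916015625) 7.920739650726318
release_pad 0.74 [301.6, 305.1] [359.1 235.6 339.1]
brake_knob 0.68 [370.9, 287.8] [466.9 258.8  84.8]
```

View pics/wrist1.png

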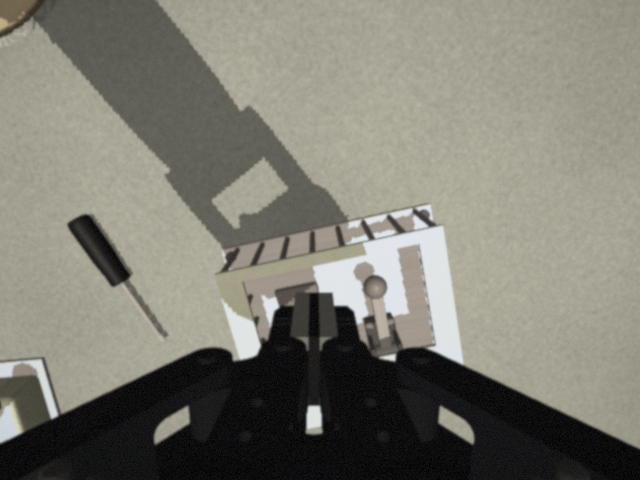

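```bash
python3 - <<'E'
from h import *
p,d=ctrl.capture('wrist');c=ctrl.calibration('wrist');M=np.array(c['mount'])
v,u=np.mgrid[:480,:640]
X=np.stack([(u-c['cx'])/c['fx']*d,(v-c['cy'])/c['fy']*d,d],-1)@M[:3,:3].T+M[:3,3]
m=(d>0)&(d<200)
P=X[m]
for z in range(-110,10,8):
    q=P[(P[:,2]>=z)&(P[:,2]<z+8)]
    if len(q): print(z,len(q),q.min(0).round(),q.max(0).round())
E
```

```text
-102 1341 [ 18. -18. -97.] [ 21.  19. -94.]
-94 6389 [ 10. -51. -94.] [ 20.  54. -86.]
-86 15374 [  2. -56. -86.] [ 18.  58. -78.]
-78 14952 [ -5. -56. -78.] [ 18.  56. -70.]
-70 7878 [ -9. -49. -70.] [ 18.  49. -62.]
-62 9580 [ -9. -43. -62.] [ 14.  43. -54.]
-54 5359 [-12. -36. -54.] [ 15.  37. -46.]
-46 1569 [-12. -30. -46.] [ 14.  30. -38.]
-38 1266 [-11. -13. -38.] [ 12.  13. -30.]
-30 961 [  6. -14. -30.] [ 12.  14. -22.]
-22 856 [  6. -14. -22.] [ 12.  14. -14.]
-14 647 [  6. -14. -14.] [12. 14. -6.]
-6 73 [  7. -11.  -6.] [11.  7. -4.]
```

Call:
{"fn": "send_rows", "kwargs": {
  "targets": [
    {"offset": [3,-1,0],"spin": 0.1},
    {"offset": [6,-2,0],"spin": 0.22},
    {"offset": [9,-3,-1],"spin": 0.22},
    {"offset": [9.2,-3.4,-5],"spin": 0.22},
    {"offset": [9.2,-3.4,-9],"spin": 0.22},
    {"offset": [9.2,-3.4,-13],"spin": 0.22},
    {"offset": [9.2,-3.4,-17],"spin": 0.22},
    {"offset": [9.2,-3.4,-17],"spin": 0.22}
  ]
}}

```text
time_s: 3.13
eef_pos: [458.1, 203.8, 144.8]
ee_rot: [-0.006, 0.068, 0.998, -0.001]
force: [-0.6, -0.6, -1.7]
grip_width: -0.003
grip_force: 0.0
```

```bash
python3 - <<'E'
from h import *
s=ctrl.sense();print(s['eef_pos'],s['ee_rot'],s['force'])
p,d=ctrl.capture('top');print(ctrl.sense()['eef_pos']);
p2,d2=ctrl.capture('wrist');p3,_=ctrl.capture('scene')
cv2.imwrite('pics/a.png',np.hstack([cv2.resize(p3[200:440,280:520],(400,400)),cv2.resize(p[180:340,140:300],(400,400),interpolation=3)])[:,:,::-1])
E
```

```text
[458.12814018 203.77634599 144.83651866] [-0.00613859  0.06776192  0.99768156 -0.00146779] [-0.6027352  -0.56783139 -1.73325895]
[460.23098099 204.02705539 149.09948707]
```

View pics/a.png

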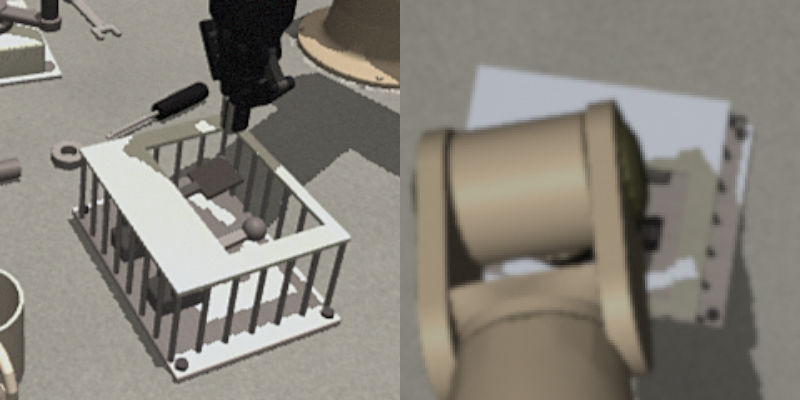

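Call:
{"fn": "send_rows", "kwargs": {
  "targets": [
    {"offset": [0,0,0],"spin": 0},
    {"offset": [0,0,0],"spin": 0},
    {"offset": [0,0,0],"spin": 0}
  ]
}}

```text
time_s: 3.53
eef_pos: [463.0, 203.3, 152.8]
ee_rot: [0.001, 0.069, 0.998, 0.0]
force: [-0.4, -0.2, 0.1]
grip_width: 0.002
grip_force: 0.0
```

Call:
{"fn": "send_rows", "kwargs": {
  "targets": [
    {"offset": [0.3,-0.6,0],"spin": 0},
    {"offset": [0.3,-0.6,0],"spin": 0},
    {"offset": [0.3,-0.6,-2],"spin": 0},
    {"offset": [0.3,-0.6,-4],"spin": 0},
    {"offset": [0.3,-0.6,-5.5],"spin": 0},
    {"offset": [0.3,-0.6,-5.5],"spin": 0},
    {"offset": [0.3,-0.6,-5.5],"spin": 0}
  ]
}}

```text
time_s: 4.12
eef_pos: [465.4, 196.8, 96.3]
ee_rot: [-0.0, 0.069, 0.998, -0.0]
force: [-0.2, -0.1, 0.1]
grip_width: -0.001
grip_force: 0.0
```

```bash
python3 - <<'E'
from h import *
p3,d=ctrl.capture('scene')
p,_=ctrl.capture('wrist')
cv2.imwrite('pics/b.png',np.hstack([cv2.resize(p3[250:400,320:500],(480,400),interpolation=2),cv2.resize(p[100:420,190:450],(320,400))])[:,:,::-1])
E
```

```text
(no output)
```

View pics/b.png

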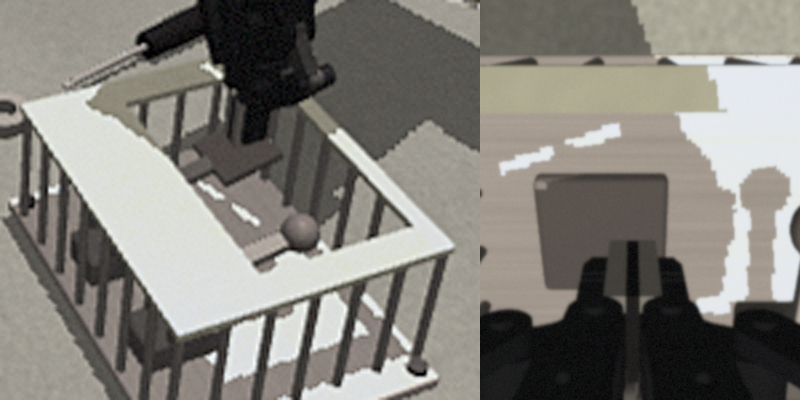

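Call:
{"fn": "send_rows", "kwargs": {
  "targets": [
    {"offset": [-0.5,-0.2,0],"spin": 0},
    {"offset": [-0.5,-0.2,-0.7],"spin": 0},
    {"offset": [-0.5,-0.2,-1.4],"spin": 0},
    {"offset": [-0.5,-0.2,-2.1],"spin": 0},
    {"offset": [-0.5,-0.2,-2.8],"spin": 0},
    {"offset": [-0.5,-0.2,-3.5],"spin": 0},
    {"offset": [-0.5,-0.2,-4.2],"spin": 0},
    {"offset": [-0.5,-0.2,-4.6],"spin": 0}
  ]
}}

```text
time_s: 4.88
eef_pos: [460.3, 195.0, 49.2]
ee_rot: [-0.0, 0.069, 0.998, -0.0]
force: [-1.2, -0.4, 3.2]
grip_width: 0.002
grip_force: 1.6
```

Call:
{"fn": "send_rows", "kwargs": {
  "targets": [
    {"offset": [0,0,-0.4],"spin": 0},
    {"offset": [0,0,-0.7],"spin": 0},
    {"offset": [0,0,-0.9],"spin": 0},
    {"offset": [0,0,-0.9],"spin": 0}
  ]
}}

```text
time_s: 5.22
eef_pos: [461.1, 195.0, 42.3]
ee_rot: [0.001, 0.069, 0.998, 0.0]
force: [-2.9, -1.8, 13.5]
grip_width: -0.002
grip_force: 7.0
```

Call:
{"fn": "send_rows", "kwargs": {
  "targets": [
    {"offset": [0,0,-0.15],"spin": 0},
    {"offset": [0,0,-0.3],"spin": 0},
    {"offset": [0,0,-0.3],"spin": 0},
    {"offset": [0,0,-0.3],"spin": 0}
  ]
}}

```text
time_s: 5.55
eef_pos: [461.3, 195.1, 41.5]
ee_rot: [0.002, 0.069, 0.998, 0.0]
force: [-12.6, -4.4, 39.1]
grip_width: -0.0
grip_force: 20.9
```

Call:
{"fn": "send_rows", "kwargs": {
  "targets": [
    {"offset": [0,0,0.3],"spin": 0},
    {"offset": [0,0,2],"spin": 0},
    {"offset": [0,0,6],"spin": 0},
    {"offset": [0,0,10],"spin": 0},
    {"offset": [0,0,14],"spin": 0},
    {"offset": [0,0,18],"spin": 0},
    {"offset": [0,0,21],"spin": 0},
    {"offset": [0,0,21],"spin": 0}
  ]
}}

```text
time_s: 6.22
eef_pos: [462.4, 195.4, 254.2]
ee_rot: [0.005, 0.069, 0.998, 0.001]
force: [-0.1, 0.2, 0.1]
grip_width: 0.001
grip_force: 0.0
```

Call:
{"fn": "send_rows", "kwargs": {
  "targets": [
    {"offset": [-1,-4,0],"spin": 0},
    {"offset": [-2,-7,0],"spin": 0},
    {"offset": [-3,-10,0],"spin": 0},
    {"offset": [-4,-13,0],"spin": 0},
    {"offset": [-4,-16,0],"spin": 0},
    {"offset": [-4,-19,0],"spin": 0},
    {"offset": [-4,-19,0],"spin": 0},
    {"offset": [-4,-19,0],"spin": 0}
  ]
}}

```text
time_s: 6.88
eef_pos: [420.3, 4.0, 247.6]
ee_rot: [-0.0, 0.07, 0.998, 0.0]
force: [0.3, 0.9, 0.7]
grip_width: 0.004
grip_force: 0.0
```

```bash
python3 - <<'E'
from h import *
print(ctrl.sense()['eef_pos'])
for cam in('top','scene'):
    p,d=ctrl.capture(cam)
    cv2.imwrite(f'pics/c_{cam}.png',p[:,:,::-1])
    for q,z in dict(release_pad=41,brake_knob=70,crank_axis=89,far_handle=177,near_handle=177,crank_base=0).items():
        for r in ctrl.place_of(cam,q)[:1]:
            u=r['uv'];print(cam,q,round(r['conf'],2),np.round(u),world(cam,u,z=z).round()[:2],world(cam,u,d=d[int(u[1]),int(u[0])]).round())
a=cv2.imread('pics/c_scene.png')[250:400,320:500];b=cv2.imread('pics/c_top.png')[190:320,370:530]
cv2.imwrite('pics/c.png',np.hstack([cv2.resize(a,(400,400),interpolation=2),cv2.resize(b,(400,400),interpolation=2)]))
E
```

```text
[420.27440632   4.01896972 247.63824559]
top release_pad 0.68 [234. 281.] [457. 185.] [457. 186.  41.]
top brake_knob 0.76 [194. 272.] [472. 264.] [470. 261.  86.]
top crank_axis 0.92 [440. 255.] [ 510. -243.] [ 509. -243.   92.]
top far_handle 0.75 [486. 220.] [ 567. -318.] [ 567. -317.  178.]
top near_handle 0.56 [414. 276.] [ 458. -175.] [ 458. -175.  177.]
top crank_base 0.7 [235. 279.] [466. 187.] [461. 181.  46.]
scene release_pad 0.85 [407. 321.] [454. 183.] [454. 183.  41.]
scene brake_knob 0.61 [429. 338.] [472. 257.] [481. 266.  82.]
scene crank_axis 0.82 [271. 204.] [ 514. -240.] [ 514. -239.   90.]
scene far_handle 0.75 [237. 158.] [ 555. -323.] [ 557. -318.  180.]
scene near_handle 0.85 [312. 173.] [ 446. -176.] [ 446. -175.  177.]
scene crank_base 0.95 [272. 236.] [ 512. -244.] [ 539. -185.   42.]
```

View pics/c.png

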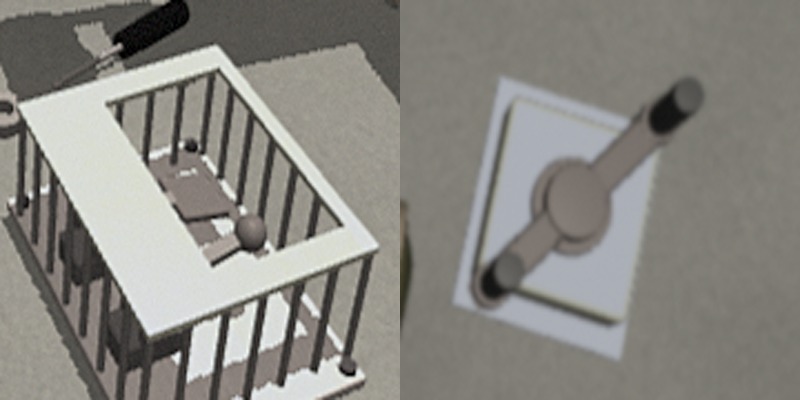

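Call:
{"fn": "send_rows", "kwargs": {
  "targets": [
    {"offset": [1.6,-3,0],"spin": -0.11},
    {"offset": [3.2,-6,0],"spin": -0.22},
    {"offset": [4.8,-9,0],"spin": -0.33},
    {"offset": [6.4,-12,0],"spin": -0.44},
    {"offset": [8,-15.6,0],"spin": -0.55},
    {"offset": [8,-15.6,0],"spin": -0.66},
    {"offset": [8,-15.6,0],"spin": -0.73},
    {"offset": [8,-15.6,0],"spin": -0.73}
  ]
}}

```text
time_s: 8.25
eef_pos: [500.4, -151.5, 247.8]
ee_rot: [-0.0, 0.422, 0.907, 0.0]
force: [-0.1, -0.4, -0.2]
grip_width: -0.003
grip_force: 0.0
```

Call:
{"fn": "send_rows", "kwargs": {
  "targets": [
    {"offset": [0,0,-3],"spin": 0},
    {"offset": [0,0,-6],"spin": 0},
    {"offset": [0,0,-9],"spin": 0},
    {"offset": [0,0,-10.3],"spin": 0},
    {"offset": [0,0,-10.3],"spin": 0},
    {"offset": [0,0,-10.3],"spin": 0}
  ]
}}

```text
time_s: 8.75
eef_pos: [500.5, -150.8, 145.6]
ee_rot: [-0.0, 0.42, 0.908, -0.0]
force: [-0.1, -0.8, -0.1]
grip_width: 0.003
grip_force: 0.0
```

Call:
{"fn": "send_rows", "kwargs": {
  "targets": [
    {"offset": [-1,-0.3,0],"spin": 0},
    {"offset": [-2.1,-0.65,0],"spin": 0},
    {"offset": [-2.8,-0.95,0],"spin": 0.05},
    {"offset": [-3.55,-1.3,0],"spin": 0.1},
    {"offset": [-4.2,-1.75,0],"spin": 0.19},
    {"offset": [-4.85,-2.2,0],"spin": 0.28},
    {"offset": [-5.4,-2.75,0],"spin": 0.36},
    {"offset": [-5.95,-3.3,0],"spin": 0.45}
  ]
}}

```text
time_s: 9.42
eef_pos: [441.3, -183.8, 147.1]
ee_rot: [0.001, 0.205, 0.979, 0.0]
force: [0.2, 4.1, 0.9]
grip_width: 0.0
grip_force: 2.2
```

Call:
{"fn": "send_rows", "kwargs": {
  "targets": [
    {"offset": [-0.45,-0.65,0],"spin": 0.09},
    {"offset": [-0.9,-1.3,0],"spin": 0.17},
    {"offset": [-1.25,-2,0],"spin": 0.26},
    {"offset": [-1.55,-2.7,0],"spin": 0.35},
    {"offset": [-1.8,-3.45,0],"spin": 0.44},
    {"offset": [-1.95,-4.2,0],"spin": 0.52}
  ]
}}

```text
time_s: 9.92
eef_pos: [421.2, -225.9, 146.8]
ee_rot: [0.0, -0.054, 0.999, -0.0]
force: [-3.8, 4.4, 1.3]
grip_width: -0.002
grip_force: 2.3
```

```bash
python3 - <<'E'
from h import *
s=ctrl.sense();print(s['eef_pos'],s['force'])
for cam in('top','scene'):
    p,d=ctrl.capture(cam)
    for q,z in dict(far_handle=177,near_handle=177).items():
        for r in ctrl.place_of(cam,q)[:2]:
            w=world(cam,r['uv'],z=z)[:2]-[511,-242];print(cam,q,round(r['conf'],2),w.round(),np.degrees(np.arctan2(w[1],w[0])).round(),np.hypot(*w).round())
E
```

```text
[ 421.24869667 -225.86534986  146.77850697] [-3.80363894  4.42340252  1.34290968]
top far_handle 0.76 [90.  8.] 5.0 90.0
scene far_handle 0.78 [82.  6.] 4.0 82.0
scene far_handle 0.24 [ 62. 131.] 65.0 145.0
scene near_handle 0.87 [-101.  -24.] -167.0 104.0
```

Call:
{"fn": "send_rows", "kwargs": {
  "targets": [
    {"offset": [-0.1,-0.8,0],"spin": 0.09},
    {"offset": [-0.15,-1.5,0],"spin": 0.17},
    {"offset": [-0.15,-1.5,0],"spin": 0.17}
  ]
}}

```text
time_s: 10.47
eef_pos: [420.1, -241.4, 145.6]
ee_rot: [0.0, -0.137, 0.991, -0.0]
force: [0.3, 0.3, 0.1]
grip_width: 0.006
grip_force: 0.0
```

Call:
{"fn": "send_rows", "kwargs": {
  "targets": [
    {"offset": [0.05,-0.8,0],"spin": 0.09},
    {"offset": [0.15,-1.5,0],"spin": 0.17}
  ]
}}

```text
time_s: 10.63
eef_pos: [421.0, -255.3, 145.3]
ee_rot: [-0.001, -0.22, 0.976, 0.001]
force: [-4.5, 3.2, 2.7]
grip_width: -0.001
grip_force: 2.3
```

Call:
{"fn": "send_rows", "kwargs": {
  "targets": [
    {"offset": [0.15,-0.6,0],"spin": 0.07},
    {"offset": [0.15,-0.6,0],"spin": 0.07}
  ]
}}

```text
time_s: 10.8
eef_pos: [420.4, -256.6, 145.2]
ee_rot: [-0.003, -0.253, 0.967, 0.007]
force: [-18.2, 30.5, 22.0]
grip_width: -0.002
grip_force: 18.2
```

```bash
python3 - <<'E'
from h import *
s=ctrl.sense();print(s['eef_pos'],s['force'])
for cam in('top','scene'):
    p,d=ctrl.capture(cam)
    for q,z in dict(far_handle=177,near_handle=177).items():
        for r in ctrl.place_of(cam,q)[:1]:
            w=world(cam,r['uv'],z=z)[:2]-[511,-242];print(cam,q,round(r['conf'],2),w.round(),np.degrees(np.arctan2(w[1],w[0])).round(),np.hypot(*w).round())
E
```

```text
[ 420.40390612 -256.5649558   145.17482675] [-18.17447753  30.4757227   21.99215329]
top far_handle 0.64 [83. 37.] 24.0 91.0
top near_handle 0.27 [85. 34.] 22.0 92.0
scene far_handle 0.88 [72. 36.] 26.0 81.0
scene near_handle 0.88 [-92. -43.] -155.0 102.0
```

Call:
{"fn": "send_rows", "kwargs": {
  "targets": [
    {"offset": [-0.2,1,0],"spin": 0},
    {"offset": [-0.5,2.5,0],"spin": 0},
    {"offset": [-0.8,4,0],"spin": 0},
    {"offset": [-0.8,4,3],"spin": 0},
    {"offset": [-0.8,4,7],"spin": 0},
    {"offset": [-0.8,4,11],"spin": 0},
    {"offset": [-0.8,4,13],"spin": 0},
    {"offset": [-0.8,4,13],"spin": 0}
  ]
}}

```text
time_s: 11.77
eef_pos: [416.2, -222.6, 280.0]
ee_rot: [0.003, -0.252, 0.968, -0.004]
force: [-0.4, 0.3, -0.0]
grip_width: 0.001
grip_force: 0.0
```

Call:
{"fn": "send_rows", "kwargs": {
  "targets": [
    {"offset": [-2,3,0],"spin": 0},
    {"offset": [-4,6,0],"spin": 0},
    {"offset": [-5,9,0],"spin": 0},
    {"offset": [-5,12,0],"spin": 0},
    {"offset": [-5,12,0],"spin": 0},
    {"offset": [-5,12,0],"spin": 0}
  ]
}}

```text
time_s: 12.27
eef_pos: [364.8, -100.9, 275.0]
ee_rot: [0.0, -0.253, 0.967, -0.0]
force: [-0.3, -0.9, -0.1]
grip_width: -0.002
grip_force: 0.0
```

```bash
python3 - <<'E'
from h import *
s=ctrl.sense();print(s['eef_pos'],s['force'])
for cam in('top','scene'):
    p,d=ctrl.capture(cam);cv2.imwrite(f'pics/e_{cam}.png',p[:,:,::-1])
    for q,z in dict(far_handle=177,near_handle=177,release_pad=41,brake_knob=70,screwdriver=5,spare_grip=12,bearing=0,wrench=3,mug=0,oil=0,card_box=0).items():
        for r in ctrl.place_of(cam,q)[:1]:
            w=world(cam,r['uv'],z=z)[:2];v=w-[511,-242];print(cam,q,round(r['conf'],2),w.round(),np.degrees(np.arctan2(v[1],v[0])).round())
E
```

```text
[ 364.78096637 -100.93940765  274.97044735] [-0.33872922 -0.92745661 -0.0719774 ]
top far_handle 0.79 [ 596. -210.] 21.0
top near_handle 0.95 [ 423. -287.] -153.0
top release_pad 0.73 [454. 187.] 98.0
top brake_knob 0.8 [466. 260.] 95.0
top screwdriver 0.66 [390.  -9.] 117.0
top bearing 0.61 [535.   9.] 85.0
top wrench 0.82 [ 325. -288.] -166.0
top mug 0.75 [751. 232.] 63.0
top oil 0.6 [761. -16.] 42.0
top card_box 0.51 [ 325. -287.] -166.0
scene far_handle 0.96 [ 586. -211.] 22.0
scene near_handle 0.62 [ 424. -296.] -148.0
scene release_pad 0.79 [453. 185.] 98.0
scene brake_knob 0.83 [473. 258.] 94.0
scene screwdriver 0.86 [400.   2.] 114.0
scene spare_grip 0.95 [641.   2.] 62.0
scene wrench 0.58 [ 331. -265.] -173.0
scene mug 0.87 [747. 227.] 63.0
scene oil 0.91 [753. -24.] 42.0
scene card_box 0.75 [ 771. -226.] 4.0
```

View pics/e_scene.png

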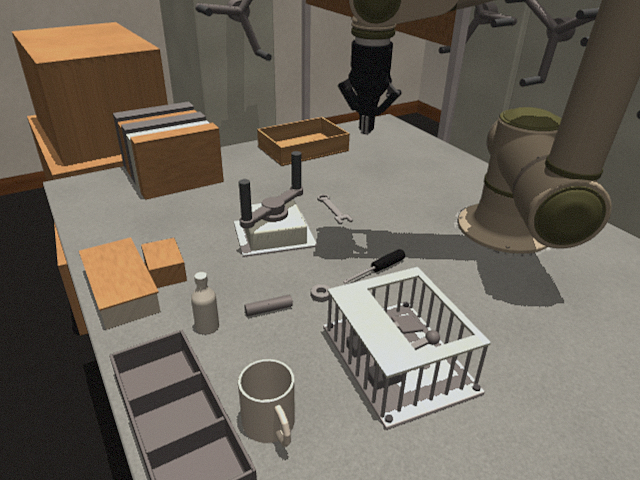

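The picture shows the paddle down at (407,321) and the crank turned, with its handles at (245,185) and (297,158). The loose things are where they started and the arm is clear, so I'm handing in.

```bash
python3 -c "
from rig import ctrl
print(ctrl.finish_job())"
```

```text
the job is handed in; nothing more can be done
None
```

I pressed the paddle lever down to its stop through the window, then pushed the crank anticlockwise to its stop with closed fingers; the final pictures show the round knob and loose things in place, and the job is handed in (no verdict was returned).

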